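Stop the welding bay, free the sagging gate bolt and hold the welding bay gate ajar

ROBOT

A 7-joint arm with a two-finger parallel gripper is mounted at the origin on the work surface. World frame = base frame: x ahead of the robot, y to its left, z up, the work surface at z = 0. Lengths are in m, angles in rad, forces in N, time in s.
With the tool pointing down it reaches from about 0.4 to 0.875 m from the base axis. Payload 6.5 kg.
Tool frame: the origin (TCP) lies between the finger pads; the fingertips stand 14 mm ahead of it and the grasp point (between the pads) lies 5 mm behind it; z points along the fingers, y is the line along which they close (so a half turn about z gives the same grasp; the last joint's range is limited). The gripper opens to 85 mm and grips with 20 to 120 N. Pads are 22 mm wide; open, the fingers measure 114 mm over their backs; the gripper's body (76 mm by 85 mm) begins 54 mm behind the grasp point. The pads swing forward as they close: fully open they stand 13 mm farther back than shut.
Start: joints at [-1.265, 0.536, -0.004, 1.538, 0.003, 1.067, -0.071], TCP at [0.236, 0.606, 0.245] pointing down, gripper open.
Joint ranges: [-2.7, 2.7], [-0.37, 2.16], [-1.27, 1.26], [0.24, 2.4], [-1.31, 4.45], [0.19, 1.91], [-2.76, 2.76]. Speed limits (rad/s): [2.39, 2.39, 3.14, 3.14, 3.14, 3.14, 3.14].

INTERFACE

Orientations are given as a unit quaternion [x, y, z, w].
In Python, from rig import bot gives the robot as it stands.
- The arm moves only by the tool tcp_steps, called after ">>>" by a JSON object that holds its "api" and its "payload", one argument or row to a line. Schema: {"type":"object","properties":{"motion":{"type":"object","properties":{"offsets":{"type":"array","items":{"type":"array","items":{"type":"number"},"minItems":7,"maxItems":7},"minItems":1,"maxItems":20}},"additionalProperties":false,"required":["offsets"]},"squeeze":{"type":"number"},"only":{"type":"string"},"quiet":{"type":"boolean"},"lines":{"type":"string"}},"required":["motion"],"additionalProperties":false}. motion is an object whose key "offsets" holds a list of rows, 1 to 20 of them, each of 7 numbers: dx, dy, dz in m, then a rotation vector rx, ry, rz in rad, then the finger opening in m; each row is the pose to reach, as a shift and turn from the pose commanded when the call began, along the tool's axes at that moment; what a row does not reach only later rows make up. A row lasts 1/8 s, in which the tool goes at most 0.0625 m and 0.188 rad, less where a joint would pass 70% of its speed; a pose out of reach is approached as far as the arm can. The fingers move at their own pace and stop on an object; squeeze is the grip in N (left out, the last holds). Time passes only in rows, so rows that do not move let the fingers close. The tool returns the time, the measured TCP pose, the force, the opening and the grip force at its end. only (a regular expression) keeps the lines of the reply that match it, lines (a string "A,B") keeps lines A to B, and quiet returns only ok. Input that does not fit is refused with a message, and nothing moves.
- bot.get_state(): the state, without advancing time (a new reading comes with each control period).
- bot.camera(name): name is "side" or "top" or "wrist"; returns a dict with "img" (384x512x3 uint8, red, green, blue), "fov_y" (degrees; the focal length in pixels is half the picture's height over the tangent of half this angle, whatever the lens; pixels are square), "cx", "cy" (the principal point, pixels), "position" and "rotation" of the camera in the world. Camera axes: x right, y up, looking along -z (the intrinsics and any distortion apply to the point x, -y, -z); pixel columns grow to the right and rows downward; lengths in m; the calibration is good to about 2 mm. A picture is of the moment at which its call begins. There is no depth.
- bot.close_job(): hands the job in; it is judged then, once.
Trained networks look in a picture, given as the dict that the camera call returned (one of the last four; its "shot" number tells which), for a name from the list of things; names that differ only in an ending like _2 or _b are one class to them, and where a whole thing is asked for, a point or a joint stands for the part that bears it (a point fixed in the world has none). Each returns a list of dicts, best first, with "confidence" (0 to 1); they miss things now and then, are a little off and sometimes report something else, mostly with a low value. They report only what shows in the picture. A call takes as long as a camera call. They do not tell look-alikes from the thing itself.
- bot.look_for(picture, name): "rect" ([centre column, centre row, width, height] in pixels, round what is visible of it).
- bot.spot_point(picture, name): "position" ([column, row] in pixels: a listed point, or the origin of a listed thing).
The state is a dict: "t": time; "qpos": joint angles; "joint_velocities": joint speeds; "joint_efforts": joint torques, N m; "tcp_pos": TCP position; "ee_rot": TCP orientation; "ft_force": force on the tool from outside, world axes, zero at the start; "wrist_torque": the same for the moment, N m; "opening": finger opening in m; "grasp_force": force on a finger pad.
Only numpy, scipy, OpenCV 4.12 (cv2) and the standard library are available. Lean on these libraries where they do the work, as an engineer would, in place of code of your own. Each camera call takes 0.05 s, during which the arm holds its last target. There are 200 camera calls.

TASK

Push the red stop plunger on the yellow box fully down, then take the red ball knob of the gate bolt, lift the sagging bolt so that its end plate clears the bent lip of the keeper, and draw it out without wrenching it against the keeper. Pull the self-closing gate open towards the robot by the same knob until its free edge stands about 100 mm out, and finish while still gripping the knob and holding the gate still there: do not let go. Leave the jar, the tin and the hammer where they are.

Things in the scene. Friction and masses are not known exactly. Their poses are not given: they have to be found in the camera images.
- stop (a joint): stroke of the red stop plunger (m): 0 out, 0.012 fully down; a spring resists with 3 N at first and 9 N at the bottom and pushes it back out
- stop_top (a point): centre of the flat top of the red mushroom head, 38 mm across, about 155 mm above the bench; it is pushed straight down 12 mm. It stands on a yellow box, 66 mm square, on a slim pedestal, to the right or the left of the gate
- keeper: steel keeper on the grey latch post; origin on the post's top, 145 mm above the bench. Its axes: z up, +y along the closed gate towards the hinge (the way the bolt is drawn), -x the side to which the gate opens. Two cheeks 55 mm high, 47 mm long, 50 mm apart in x, hold the bolt end sideways; a brass lip 20 mm high at y = +16 mm, bent inward, closes the lower part of the +y mouth
- bolt: steel bolt: rod 12 mm thick along the gate's top; origin at its pivot in the dark barrel on the gate, 190 mm above the bench. At rest it hangs 0.07 rad down towards the keeper. It can swing up 0.13 rad about the pivot and slides in the barrel; about 0.3 kg, sinks by its weight
- knob (a point): centre of the red ball knob, 28 mm across, on a 10 mm stem, 45 mm above the rod's axis, 160 mm from the pivot, some 224 mm above the bench. Free to grasp from above; nothing else nearby is higher than 205 mm. Lifting the knob 8 mm just brings the end plate over the lip, 20 mm is the upper stop: lift it about 13 mm
- bolt_end (a point): centre of the square steel plate on the bolt's end, 40 x 40 mm, 10 mm thick, 245 mm from the pivot. At rest it hangs behind the keeper's lip, overlapping it by 12 mm, so the bolt cannot be drawn before it is lifted; it rises 1.5 times as far as the knob
- bolt_draw (a joint): how far the bolt is drawn along the gate (m): starts at 0 to 0.006; the plate is out of the keeper from 0.034; stop at 0.06. Slight friction (1.5 N), it stays where it is left
- gate_hinge (a point): a fixed point on the vertical hinge axis of the gate, 190 mm above the bench, in the plane of the closed gate, at the end away from the keeper
- gate (a joint): opening angle of the gate (rad): 0 closed, grows as the free edge comes out to the keeper's -x side (clockwise seen from above). 300 mm from hinge axis to free edge, 22 mm thick, 150 mm high, green frame, amber pane. A spring shuts it: 0.5 Nm closed, 0.83 Nm at 0.33 rad (100 mm at the free edge)
- jar: glass jar, 68 mm across, 100 mm high, standing on the side of the gate where the stop plunger is not; origin at the centre of its underside
- tin: blue tin, 64 mm across, 85 mm high, standing near the robot; origin at the centre of its underside
- hammer: hammer 240 mm long lying on the bench near the robot; origin near its middle, underside, x towards the head
There are look-alikes about, which are no part of the job. Leave any blue or purple look-alike of the part that bears stop alone.

How it is judged:
By the outcome, as a careful person would: the job done as asked, in the order asked, and still so for the second after the job is handed in, while the arm keeps its last pose, push and grip.
It also fails if it takes over 53 s, if anything falls off the work surface, if the arm or the gripper's body presses on something with over 40 N, if the wrist force passes 120 N, or if a joint passes its speed limit or range.

## Working session

There is one attempt and no reset: what is moved stays moved. The work goes in short steps, Python scripts to look and compute and a tool call to move; the robot and the scene stay as the last step left them, time stands still between calls to the robot, and variables do not carry over. Pictures are saved under pics/ and viewed, at most 10 in all, crops included, and the job is handed in when it is done.

```bash
ls; mkdir -p pics; cat > h.py <<'E'
import numpy as np, cv2
from rig import bot
from scipy.spatial.transform import Rotation as R
def ray(c,px):
    f=c["img"].shape[0]/2/np.tan(np.radians(c["fov_y"])/2)
    u=np.array([(px[0]-c["cx"])/f,(px[1]-c["cy"])/f])
    d=c.get("distortion",None)
    v=np.array([u[0],-u[1],-1.])
    Rm=np.array(c["rotation"],float)
    if Rm.shape!=(3,3): Rm=R.from_quat(Rm).as_matrix()
    return np.array(c["position"]),Rm@(v/np.linalg.norm(v))
def atz(c,px,z):
    o,d=ray(c,px); return o+d*(z-o[2])/d[2]
def tri(rs):
    A=np.zeros((3,3));b=np.zeros(3)
    for o,d in rs:
        P=np.eye(3)-np.outer(d,d);A+=P;b+=P@o
    p=np.linalg.solve(A,b); return p,[np.linalg.norm((np.eye(3)-np.outer(d,d))@(p-o)) for o,d in rs]
E
python3 - <<'E'
from h import *
ims=[]
for n in ["side","top","wrist"]:
    c=bot.camera(n); print(n,{k:v for k,v in c.items() if k!="img"})
    for nm,z in [("stop_top",.155),("keeper",.145),("bolt",.19),("knob",.224),("bolt_end",.17),("gate_hinge",.19),("jar",0),("tin",0),("hammer",0)]:
        for r in bot.spot_point(c,nm)[:4]:
            print(nm,round(r["confidence"],2),np.round(r["position"]),np.round(atz(c,r["position"],z),3))
    cv2.imwrite(f"pics/{n}0.png",c["img"][:,:,::-1])
E
```

```text
pics
side {'fov_y': 48.07562364106713, 'cx': 255.0002163427094, 'cy': 196.00089516398106, 'position': array([ 0.1212731 , -0.76845497,  1.11409277]), 'rotation': array([ 0.35599349, -0.06717877, -0.18097772,  0.91433184]), 'shot': 1}
stop_top 0.59 [234. 112.] [0.535 0.464 0.155]
stop_top 0.59 [260. 131.] [0.582 0.324 0.155]
stop_top 0.59 [198. 117.] [0.405 0.486 0.155]
stop_top 0.54 [225. 139.] [0.453 0.334 0.155]
keeper 0.78 [327. 247.] [ 0.563 -0.196  0.145]
bolt 0.95 [285. 179.] [0.546 0.046 0.19 ]
bolt 0.29 [224. 142.] [0.432 0.278 0.19 ]
knob 0.64 [316. 207.] [ 0.564 -0.113  0.224]
bolt_end 0.81 [326. 240.] [ 0.561 -0.191  0.17 ]
gate_hinge 0.55 [274. 161.] [0.549 0.13  0.19 ]
gate_hinge 0.32 [226. 139.] [0.445 0.292 0.19 ]
jar 0.86 [309. 329.] [ 0.452 -0.335  0.   ]
tin 0.57 [247. 340.] [ 0.283 -0.3    0.   ]
hammer 0.69 [184. 197.] [0.271 0.268 0.   ]
top {'fov_y': 52.08477323180831, 'cx': 257.26485565561427, 'cy': 191.66247004727066, 'position': array([0.35239363, 0.08207361, 1.39217032]), 'rotation': array([-0.02635402,  0.03197648,  0.7121413 , -0.7008122 ]), 'shot': 2}
sto
[... 197 characters left out ...]
158.] [ 0.559 -0.2    0.145]
keeper 0.34 [199. 254.] [0.262 0.257 0.145]
bolt 0.71 [264. 163.] [0.541 0.048 0.19 ]
knob 0.57 [318. 155.] [ 0.557 -0.112  0.224]
bolt_end 0.63 [342. 156.] [ 0.563 -0.198  0.17 ]
gate_hinge 0.62 [233. 164.] [0.54  0.145 0.19 ]
jar 0.78 [371. 197.] [ 0.443 -0.333  0.   ]
tin 0.62 [364. 240.] [ 0.289 -0.305  0.   ]
tin 0.44 [236. 163.] [0.571 0.146 0.   ]
hammer 0.63 [202. 250.] [0.265 0.268 0.   ]
wrist {'fov_y': 67.89800753791948, 'cx': 253.14550387156626, 'cy': 190.43412520426187, 'position': array([0.17048632, 0.63127761, 0.37394847]), 'rotation': array([-0.11492269, -0.07866224,  0.55873643,  0.81756873]), 'shot': 3}
hammer 0.8 [ 42. 254.] [0.248 0.27  0.   ]
```

View pics/side0.png

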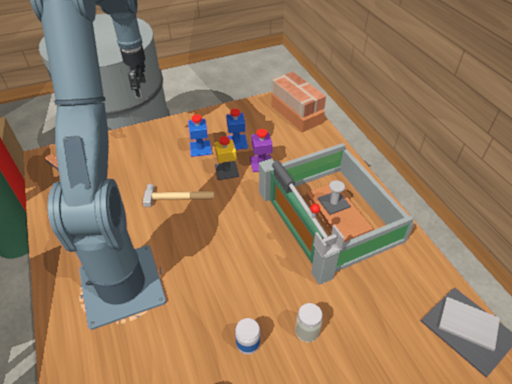

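View pics/top0.png

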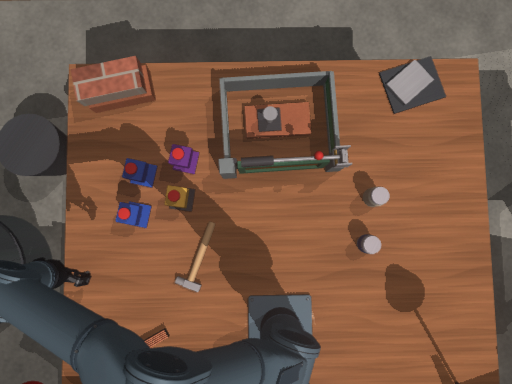

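```bash
python3 - <<'E'
from h import *
s=bot.get_state();print(s["tcp_pos"],s["ee_rot"],R.from_quat(s["ee_rot"]).as_matrix().round(3),s["t"])
A=[bot.camera("side"),bot.camera("top")]
# colour at the stop candidates
for c in A:
    hsv=cv2.cvtColor(c["img"],cv2.COLOR_RGB2HSV)
    for r in bot.spot_point(c,"stop_top"):
        x,y=np.round(r["position"]).astype(int); print(x,y,hsv[y,x],c["img"][y,x])
    # red blobs
    m=(((hsv[...,0]<7)|(hsv[...,0]>173))&(hsv[...,1]>150)&(hsv[...,2]>60)).astype(np.uint8)
    n,l,st,ce=cv2.connectedComponentsWithStats(m)
    for i in range(1,n):
        if st[i,4]>15: print("red",st[i],ce[i].round(1),atz(c,ce[i],.155).round(3),atz(c,ce[i],.224).round(3))
E
```

```text
[0.2361176  0.60559345 0.24528378] [ 1.84776690e-01  9.82780532e-01 -9.75313547e-06  1.78576470e-05] [[-0.932  0.363  0.   ]
 [ 0.363  0.932 -0.   ]
 [-0.    -0.    -1.   ]] 1.5
234 111 [  1 212 176] [176  35  30]
224 140 [  1 213 177] [177  35  29]
262 129 [  3 202 227] [227  64  47]
red [230 109  10   7  59] [234.7 111.9] [0.539 0.464 0.155] [0.509 0.375 0.224]
red [192 114  10   9  69] [196.4 117.9] [0.398 0.484 0.155] [0.378 0.393 0.224]
red [256 129  11   9  78] [261.4 132.7] [0.583 0.315 0.155] [0.549 0.237 0.224]
red [219 136  11   9  72] [223.7 140. ] [0.448 0.329 0.155] [0.425 0.25  0.224]
red [  0 138  26  73 795] [ 12.1 174.4] [-0.23   0.429  0.155] [-0.205  0.343  0.224]
red [310 203  10  11  81] [314.7 208. ] [ 0.593 -0.065  0.155] [ 0.559 -0.116  0.224]
130 167 [  1 188 125] [125  36  33]
124 214 [  1 189 204] [204  57  53]
170 197 [  1 185 124] [124  37  34]
176 151 [  1 190 200] [200  54  51]
342 160 [ 4 19 92] [92 86 85]
red [172 148  12  12 110] [177.5 153.2] [0.581 0.323 0.155] [0.569 0.31  0.224]
red [314 151  10   9  68] [318.4 154.9] [ 0.569 -0.125  0.155] [ 0.557 -0.114  0.224]
red [125 163  12  11 107] [130.4 168. ] [0.536 0.472 0.155] [0.526 0.45  0.224]
red [168 190  12  12 106] [173.3 195.3] [0.447 0.336 0.155] [0.442 0.322 0.224]
red [118 208  12  11 109] [123.7 213. ] [0.394 0.491 0.155] [0.392 0.469 0.224]
red [ 23 381  19   3  37] [ 32.2 382.4] [-0.114  0.762  0.155] [-0.088  0.724  0.224]
```

The pictures show the yellow box's red head at side (224,140) and top (173,195), and the knob at side (315,208) and top (318,155). That puts the stop near (0.448, 0.332) and the knob near (0.558, -0.115, 0.224). The blue and purple boxes are look-alikes. I'll go above the stop with the fingers shut.

>>> {"api": "tcp_steps", "payload": {
  "motion": {"offsets": [[-0.05,-0.03,0,0,0,0,0],[-0.1,-0.06,0,0,0,0,0],[-0.15,-0.09,0,0,0,0,0],[-0.2,-0.12,0,0,0,0,0],[-0.25,-0.15,0,0,0,0,0],[-0.297,-0.178,0,0,0,0,0],[-0.297,-0.178,0,0,0,0,0]]}
}}

```text
t: 2.58
tcp_pos: [0.4518, 0.3269, 0.2456]
ee_rot: [0.189, 0.982, -0.001, 0.001]
ft_force: [-0.3, 0.5, -0.7]
opening: 0.0
grasp_force: 0.0
```

```bash
python3 - <<'E'
from h import *
s=bot.get_state();print(s["tcp_pos"],s["ft_force"],s["opening"],s["t"])
S,T,W=[bot.camera(n) for n in("side","top","wrist")]
for nm in ["stop_top","knob","keeper","bolt","bolt_end","gate_hinge"]:
    pts=[]
    for n,c in zip("STW",(S,T,W)):
        for r in bot.spot_point(c,nm)[:4]: print(n,nm,round(r["confidence"],2),np.round(r["position"],1),atz(c,r["position"],dict(stop_top=.155,knob=.224,keeper=.145).get(nm,.19)).round(3))
cv2.imwrite("pics/w1.png",W["img"][:,:,::-1])
E
```

```text
[0.45177569 0.3268814  0.24560293] [-0.26839843  0.45205214 -0.68177044] 4.95209731402566e-05 2.575
S stop_top 0.6 [196.1 117.6] [0.397 0.486 0.155]
S stop_top 0.46 [236.2 112.3] [0.543 0.459 0.155]
S stop_top 0.43 [222.4 140.7] [0.443 0.327 0.155]
S stop_top 0.39 [262.4 131.7] [0.588 0.319 0.155]
T stop_top 0.54 [122.3 218.8] [0.376 0.496 0.155]
W stop_top 0.85 [450.1 235.8] [0.538 0.474 0.155]
W stop_top 0.67 [435.4  57.2] [0.397 0.49  0.155]
W stop_top 0.66 [259.2 200.4] [0.451 0.336 0.155]
S knob 0.83 [315.3 205.9] [ 0.564 -0.11   0.224]
S knob 0.52 [324.5 245.6] [ 0.523 -0.237  0.224]
T knob 0.9 [318.1 157.6] [ 0.549 -0.113  0.224]
S keeper 0.72 [325.4 246. ] [ 0.56  -0.192  0.145]
T keeper 0.75 [340.4 154.7] [ 0.57  -0.198  0.145]
W keeper 0.38 [257.4 202.1] [0.455 0.333 0.145]
S bolt 0.71 [285.3 180.5] [0.545 0.04  0.19 ]
S bolt 0.59 [274.9 161.9] [0.549 0.127 0.19 ]
T bolt 0.61 [265.3 159.7] [0.55  0.045 0.19 ]
S bolt_end 0.64 [329.  243.6] [ 0.553 -0.216  0.19 ]
T bolt_end 0.54 [337.4 156.7] [ 0.556 -0.178  0.19 ]
S gate_hinge 0.78 [275.9 160.5] [0.555 0.132 0.19 ]
S gate_hinge 0.19 [285.5 177.6] [0.551 0.051 0.19 ]
T gate_hinge 0.85 [236.  159.7] [0.552 0.136 0.19 ]
```

View pics/w1.png

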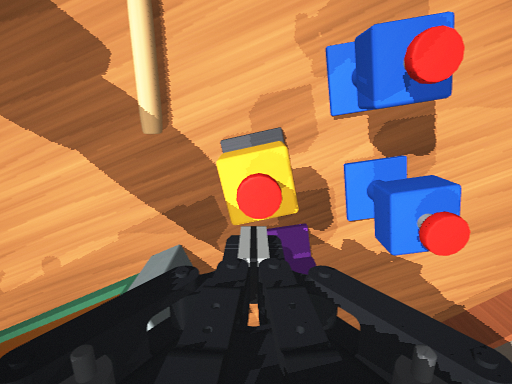

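The wrist view shows the yellow box's head at (259,196), about 7 mm off the tool axis. I'll shift over it and press down in steps.

>>> {"api": "tcp_steps", "payload": {
  "motion": {"offsets": [[0.005,0.006,0.035,0,0,0,0],[0.005,0.006,0.068,0,0,0,0],[0.005,0.006,0.076,0,0,0,0],[0.005,0.006,0.082,0,0,0,0],[0.005,0.006,0.086,0,0,0,0],[0.005,0.006,0.086,0,0,0,0]]}
}}

```text
t: 4.38
tcp_pos: [0.4458, 0.3392, 0.1604]
ee_rot: [0.185, 0.983, 0.0, 0.0]
ft_force: [-4.7, -2.8, 6.0]
opening: 0.0
grasp_force: 3.3
```

>>> {"api": "tcp_steps", "payload": {
  "motion": {"offsets": [[0,0,0.003,0,0,0,0],[0,0,0.004,0,0,0,0],[0,0,0.005,0,0,0,0],[0,0,0.005,0,0,0,0]]}
}}

```text
t: 4.88
tcp_pos: [0.446, 0.3394, 0.1566]
ee_rot: [0.185, 0.983, 0.0, 0.0]
ft_force: [-5.2, -4.1, 14.3]
opening: -0.0002
grasp_force: 6.8
```

>>> {"api": "tcp_steps", "payload": {
  "motion": {"offsets": [[0,0,0.002,0,0,0,0],[0,0,0.002,0,0,0,0]]}
}}

```text
t: 5.12
tcp_pos: [0.4461, 0.3395, 0.1564]
ee_rot: [0.185, 0.983, 0.001, 0.0]
ft_force: [-9.9, -8.8, 30.4]
opening: 0.0003
grasp_force: 15.1
```

The plunger is bottomed: the force jumped to 30 N with no further travel. Next I rise and go over to the knob.

>>> {"api": "tcp_steps", "payload": {
  "motion": {"offsets": [[0,0,-0.05,0,0,0,0],[0,0,-0.1,0,0,0,0.07],[-0.03,-0.043,-0.14,0,0,0.16,0.07],[-0.065,-0.093,-0.14,0,0,0.33,0.07],[-0.1,-0.143,-0.14,0,0,0.5,0.07],[-0.135,-0.193,-0.14,0,0,0.66,0.07],[-0.17,-0.243,-0.14,0,0,0.82,0.07],[-0.205,-0.293,-0.14,0,0,0.98,0.07],[-0.24,-0.343,-0.14,0,0,1.13,0.07],[-0.2675,-0.381,-0.14,0,0,1.25,0.07],[-0.2675,-0.381,-0.14,0,0,1.25,0.07],[-0.2675,-0.381,-0.14,0,0,1.25,0.07]]}
}}

```text
t: 6.62
tcp_pos: [0.557, -0.1122, 0.2929]
ee_rot: [0.724, 0.689, 0.001, 0.0]
ft_force: [-0.0, 0.1, -0.2]
opening: 0.0701
grasp_force: 0.0
```

```bash
python3 - <<'E'
from h import *
s=bot.get_state();print(s["tcp_pos"],R.from_quat(s["ee_rot"]).as_matrix().round(3),s["ft_force"],s["opening"],s["t"])
W=bot.camera("wrist")
for nm in ["knob","keeper","bolt","bolt_end","gate_hinge"]:
    for r in bot.spot_point(W,nm)[:2]: print(nm,round(r["confidence"],2),np.round(r["position"],1),atz(W,r["position"],dict(bolt_end=.173,knob=.224,keeper=.145).get(nm,.19)).round(4))
hsv=cv2.cvtColor(W["img"],cv2.COLOR_RGB2HSV)
m=(((hsv[...,0]<6)|(hsv[...,0]>175))&(hsv[...,1]>170)&(hsv[...,2]>80)).astype(np.uint8)
n,l,st,ce=cv2.connectedComponentsWithStats(m)
for i in range(1,n):
    if st[i,4]>100: print(st[i],ce[i],atz(W,ce[i],.224))
cv2.imwrite("pics/w2.png",W["img"][:,:,::-1])
E
```

```text
[ 0.5569605  -0.11224124  0.29287166] [[ 0.05   0.999  0.001]
 [ 0.999 -0.05   0.001]
 [ 0.001  0.001 -1.   ]] [-0.04105986  0.08887346 -0.16363572] 0.07010003458138439 6.625
knob 0.55 [253.8 209.6] [ 0.5571 -0.1132  0.224 ]
keeper 0.75 [257.5 256.6] [ 0.5573 -0.1957  0.145 ]
bolt_end 0.89 [264.2 267.9] [ 0.5635 -0.1928  0.173 ]
[ 236  192   38   37 1103] [254.38712602 210.29011786] [ 0.55746968 -0.11379545  0.224     ]
```

View pics/w2.png

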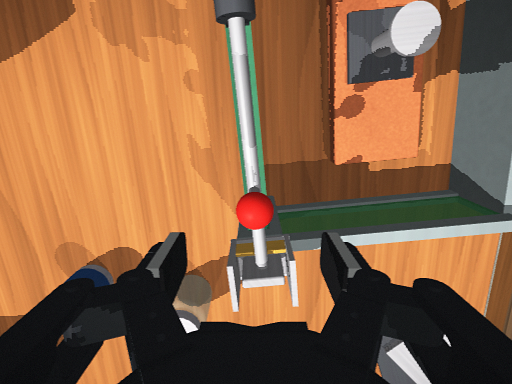

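The wrist view shows the knob at (254,210), the rod running up to the barrel at (236,20), and the plate between the cheeks at (263,262). Next I measure the gate direction from the rod.

```bash
python3 - <<'E'
from h import *
c=bot.camera("wrist"); 
for v in (30,60,90,120,150):
    row=c["img"][v,215:275].astype(int); b=(row.min(1)>135); i=np.where(b)[0]
    if len(i): u=215+(i.min()+i.max())/2; print(v,i.min()+215,i.max()+215,atz(c,(u,v),.19).round(4))
for v in (20,):
  print(atz(c,(236,v),.19))
for p in [(232,250),(294,250),(236,308),(296,304)]: print(p,atz(c,p,.2).round(4))
E
```

```text
30 230 243 [0.5503 0.0137 0.19  ]
60 233 245 [ 0.5509 -0.0063  0.19  ]
90 237 248 [ 0.5522 -0.0276  0.19  ]
120 240 251 [ 0.5532 -0.05    0.19  ]
150 243 255 [ 0.5547 -0.0737  0.19  ]
[0.55035842 0.02019757 0.19      ]
(232, 250) [ 0.5358 -0.1572  0.2   ]
(294, 250) [ 0.5889 -0.1598  0.2   ]
(236, 308) [ 0.5354 -0.2159  0.2   ]
(296, 304) [ 0.5902 -0.2143  0.2   ]
```

>>> {"api": "tcp_steps", "payload": {
  "motion": {"offsets": [[-0.0015,0.0005,0.03,0,0,-0.1,0.06],[-0.0015,0.0005,0.06,0,0,-0.1,0.06],[-0.0015,0.0005,0.073,0,0,-0.1,0.06],[-0.0015,0.0005,0.073,0,0,-0.1,0.0],[-0.0015,0.0005,0.073,0,0,-0.1,0.0],[-0.0015,0.0005,0.073,0,0,-0.1,0.0],[-0.0015,0.0005,0.073,0,0,-0.1,0.0]]},
  "squeeze": 40
}}

```text
t: 7.85
tcp_pos: [0.5578, -0.1146, 0.2204]
ee_rot: [0.69, 0.724, 0.001, 0.001]
ft_force: [-0.8, 0.1, 3.9]
opening: 0.0257
grasp_force: 39.4
```

```bash
python3 - <<'E'
from h import *
s=bot.get_state();print(s["tcp_pos"],R.from_quat(s["ee_rot"]).as_matrix().round(3),s["ft_force"])
W=bot.camera("wrist");cv2.imwrite("pics/w3.png",W["img"][:,:,::-1])
E
```

```text
[ 0.55781272 -0.11456737  0.22039911] [[-0.049  0.999  0.002]
 [ 0.999  0.049 -0.   ]
 [-0.     0.002 -1.   ]] [-0.81294225  0.11409178  3.85671177]
```

View pics/w3.png

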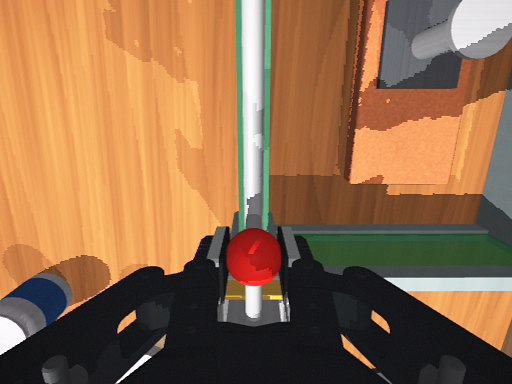

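The knob sits at (254,257) between the pads at a grip of 39 N. Next is the lift.

>>> {"api": "tcp_steps", "payload": {
  "motion": {"offsets": [[0.0005,0,-0.003,0,0,0,0],[0.0015,0,-0.007,0,0,0,0],[0.0025,0,-0.011,0,0,0,0],[0.003,0,-0.0135,0,0,0,0],[0.003,0,-0.0135,0,0,0,0]]}
}}

```text
t: 8.52
tcp_pos: [0.5568, -0.1114, 0.2329]
ee_rot: [0.69, 0.724, 0.0, 0.0]
ft_force: [0.8, -0.2, -3.2]
opening: 0.0257
grasp_force: 39.4
```

```bash
python3 - <<'E'
from h import *
c=bot.camera("side");x,y=320,235
cv2.imwrite("pics/s4.png",cv2.resize(c["img"][y-60:y+60,x-80:x+80,::-1],None,fx=5,fy=5,interpolation=cv2.INTER_CUBIC))
E
```

```text
(no output)
```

View pics/s4.png

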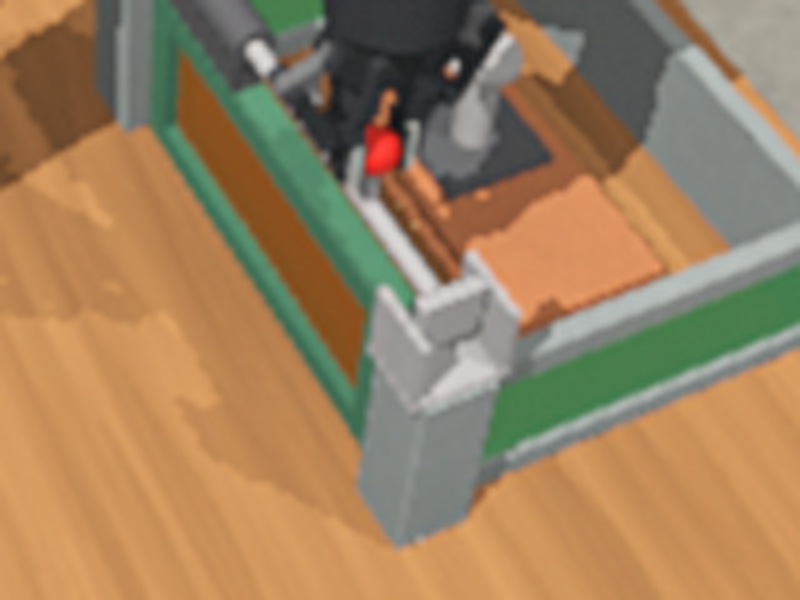

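The side crop shows the plate raised between the cheeks at crop (450,305), above the lip, and the force agrees with a free lift. Now I draw it.

>>> {"api": "tcp_steps", "payload": {
  "motion": {"offsets": [[0.005,0,0,0,0,0,0],[0.012,0,0,0,0,0,0],[0.018,0,0,0,0,0,0],[0.018,0,0,0,0,0,0]]}
}}

```text
t: 9.07
tcp_pos: [0.5559, -0.0917, 0.2326]
ee_rot: [0.689, 0.725, 0.0, -0.001]
ft_force: [2.0, 1.9, -3.5]
opening: 0.0254
grasp_force: 39.4
```

>>> {"api": "tcp_steps", "payload": {
  "motion": {"offsets": [[0.008,0,0,0,0,0,0],[0.016,0,0,0,0,0,0],[0.023,0,0,0,0,0,0],[0.027,0,0,0,0,0,0],[0.027,0,0,0,0,0,0]]}
}}

```text
t: 9.7
tcp_pos: [0.5546, -0.0654, 0.2327]
ee_rot: [0.689, 0.725, 0.0, -0.0]
ft_force: [1.2, 1.1, -2.8]
opening: 0.0255
grasp_force: 39.5
```

```bash
python3 - <<'E'
from h import *
s=bot.get_state();print(s["tcp_pos"],s["ft_force"])
S=bot.camera("side");T=bot.camera("top")
for n,c in(("S",S),("T",T)):
  for nm,z in(("knob",.237),("bolt_end",.187),("gate_hinge",.19),("keeper",.145)):
    for r in bot.spot_point(c,nm)[:1]: print(n,nm,round(r["confidence"],2),np.round(r["position"],1),atz(c,r["position"],z).round(4))
a=cv2.resize(S["img"][175:295,250:400],None,fx=4,fy=4);b=cv2.resize(T["img"][100:220,310:360],None,fx=4,fy=4)
cv2.imwrite("pics/s5.png",np.hstack([a,b])[:,:,::-1])
E
```

```text
[ 0.55456599 -0.06536834  0.23268709] [ 1.17081101  1.07119459 -2.84562137]
S knob 0.62 [305.6 194. ] [ 0.553  -0.0701  0.237 ]
S bolt_end 0.8 [318.2 224.4] [ 0.5581 -0.1454  0.187 ]
S gate_hinge 0.61 [276.6 161.9] [0.5542 0.125  0.19  ]
S keeper 0.62 [324.7 248.3] [ 0.5549 -0.1985  0.145 ]
T knob 0.65 [300.2 156.7] [ 0.5502 -0.0573  0.237 ]
T gate_hinge 0.58 [238.  162.2] [0.544  0.1297 0.19  ]
T keeper 0.73 [340.9 160.9] [ 0.5503 -0.1988  0.145 ]
```

View pics/s5.png

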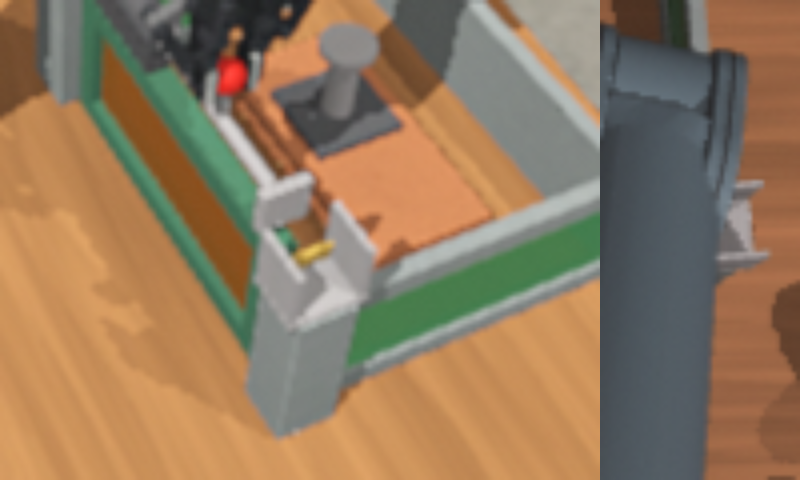

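The plate is clear of the keeper: the brass lip now stands free, and the bolt end is 48 mm along. Next I swing the gate on an arc of radius about 0.198 m around the hinge.

>>> {"api": "tcp_steps", "payload": {
  "motion": {"offsets": [[0,-0.005,0,0,0,0.025,0],[0.0002,-0.0099,0,0,0,0.05,0],[0.001,-0.0198,0,0,0,0.1,0],[0.0022,-0.0296,0,0,0,0.15,0],[0.0022,-0.0296,0,0,0,0.15,0]]}
}}

```text
t: 10.82
tcp_pos: [0.5246, -0.0659, 0.233]
ee_rot: [0.742, 0.67, 0.0, 0.0]
ft_force: [4.0, 0.0, -4.3]
opening: 0.0259
grasp_force: 39.6
```

>>> {"api": "tcp_steps", "payload": {
  "motion": {"offsets": [[0,0,0,0,0,0,0]]}
}}

```text
t: 10.95
tcp_pos: [0.5255, -0.066, 0.2331]
ee_rot: [0.742, 0.671, 0.0, 0.001]
ft_force: [3.8, 0.1, -3.4]
opening: 0.0258
grasp_force: 39.6
```

>>> {"api": "tcp_steps", "payload": {
  "motion": {"offsets": [[0,-0.005,0,0,0,0.025,0],[0.0002,-0.0099,0,0,0,0.05,0],[0.001,-0.0198,0,0,0,0.1,0],[0.0022,-0.0296,0,0,0,0.15,0],[0.0033,-0.0365,0,0,0,0.185,0],[0.0036,-0.0374,0,0,0,0.19,0],[0.0036,-0.0374,0,0,0,0.19,0],[0.0036,-0.0374,0,0,0,0.19,0]]}
}}

```text
t: 11.95
tcp_pos: [0.4883, -0.0588, 0.2328]
ee_rot: [0.802, 0.597, -0.0, 0.0]
ft_force: [4.1, -1.8, -2.1]
opening: 0.0258
grasp_force: 39.6
```

```bash
python3 - <<'E'
from h import *
s=bot.get_state();print(s["tcp_pos"],R.from_quat(s["ee_rot"]).as_matrix().round(3)[0],s["ft_force"],s["wrist_torque"],s["t"])
S=bot.camera("side");W=bot.camera("wrist")
for n,c in(("S",S),("W",W)):
  for nm,z in(("knob",.237),("bolt_end",.187),("bolt",.19),("gate_hinge",.19),("keeper",.145)):
    for r in bot.spot_point(c,nm)[:1]: print(n,nm,round(r["confidence"],2),np.round(r["position"],1),atz(c,r["position"],z).round(4))
a=cv2.resize(S["img"][145:295,220:345],None,fx=4,fy=4)
cv2.imwrite("pics/s6.png",a[:,:,::-1]);cv2.imwrite("pics/w6.png",W["img"][:,:,::-1])
E
```

```text
[ 0.48827489 -0.05880762  0.23284885] [0.287 0.958 0.   ] [ 4.14798705 -1.79712568 -2.05410211] [-0.60589096 -0.7168446   0.05288444] 11.95
S knob 0.84 [285.4 195.4] [ 0.4991 -0.0534  0.237 ]
S bolt_end 0.59 [287.6 235.3] [ 0.4644 -0.1472  0.187 ]
S gate_hinge 0.97 [273.3 160.7] [0.5468 0.134  0.19  ]
S keeper 0.56 [324.9 243.7] [ 0.5629 -0.1849  0.145 ]
W knob 0.87 [262.5 256.6] [ 0.4925 -0.0591  0.237 ]
W bolt_end 0.94 [261.2 330.4] [ 0.4683 -0.1446  0.187 ]
W keeper 0.62 [371.7 315.6] [ 0.559  -0.1945  0.145 ]
```

View pics/s6.png

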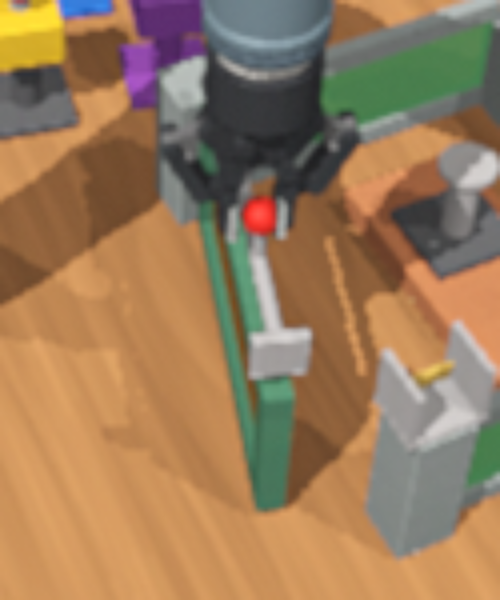

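View pics/w6.png

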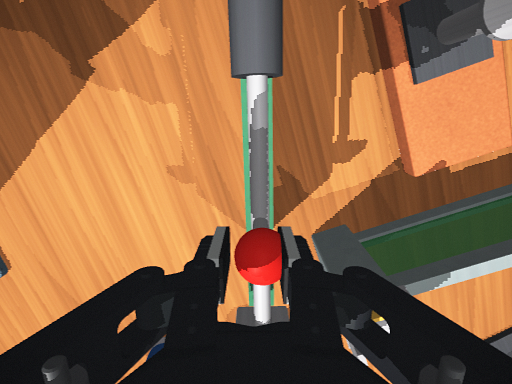

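The gate is open, with the knob still between the pads at wrist (262,257). I'll measure the opening angle from the rod.

```bash
python3 - <<'E'
from h import *
c=bot.camera("wrist"); P=[]
for v in range(84,215,6):
    row=c["img"][v,225:295].astype(int); sat=row.max(1)-row.min(1)
    g=(row[:,1]-row[:,0]>25); i=np.where(g)[0]   # green frame edges
    if len(i): P.append(atz(c,(225+(i.min()+i.max())/2,v),.15)[:2]); print(v,225+i.min(),225+i.max()) if v%18==0 else 0
P=np.array(P);vx,vy,_,_=cv2.fitLine(P.astype(np.float32),cv2.DIST_HUBER,0,.01,.01).ravel();print("top rail dir",np.arctan2(vx*np.sign(vy),abs(vy)))
for u,v in [((257),85),((262),215)]: print(atz(c,(u,v),.19))
print(np.arctan2(*(R.from_quat(bot.get_state()["ee_rot"]).as_matrix()[:2,0])))
E
```

```text
90 241 271
108 242 271
126 242 272
144 243 272
162 244 272
180 244 272
198 245 272
top rail dir 0.26332653
[0.51359581 0.0206343  0.19      ]
[ 0.49444664 -0.05549918  0.19      ]
0.29095627061638085
```

The angle comes out near 0.31 rad, about 92 mm at the free edge, because the fingers give way a little sideways. I'll add about 0.027 rad.

>>> {"api": "tcp_steps", "payload": {
  "motion": {"offsets": [[0,-0.003,0,0,0,0.005,0],[0,-0.0055,0,0,0,0.01,0],[0,-0.0055,0,0,0,0.01,0],[0,-0.0055,0,0,0,0.01,0],[0,-0.0055,0,0,0,0.01,0]]}
}}

```text
t: 13.22
tcp_pos: [0.4833, -0.0569, 0.233]
ee_rot: [0.805, 0.593, 0.001, 0.0]
ft_force: [4.4, -2.8, -3.1]
opening: 0.0255
grasp_force: 39.6
```

```bash
python3 - <<'E'
from h import *
c=bot.camera("wrist"); P=[]
for v in range(84,215,6):
    row=c["img"][v,225:295].astype(int)
    i=np.where(row[:,1]-row[:,0]>25)[0]
    if len(i): P.append(atz(c,(225+(i.min()+i.max())/2,v),.15)[:2])
P=np.array(P);vx,vy,_,_=cv2.fitLine(P.astype(np.float32),cv2.DIST_HUBER,0,.01,.01).ravel();print("rail",np.arctan2(vx*np.sign(vy),abs(vy)))
W=cv2.imread("pics/w3.png")[:,:,::-1]
for im in(W,c["img"]):
    h=cv2.cvtColor(np.ascontiguousarray(im),cv2.COLOR_RGB2HSV);m=((h[...,0]<6)|(h[...,0]>175))&(h[...,1]>180)&(h[...,2]>90);m[:220]=0;m[300:]=0
    print(np.argwhere(m).mean(0))
S=bot.camera("side")
# bottom-free corner of gate top (crop6 px (265,385)/4 + offset) for reference
for r in bot.look_for(S,"gate")[:2]: print(r)
for n,q in(("S",S),("W",c)):
    for r in bot.spot_point(q,"bolt_end")[:1]: print(n,r["confidence"],atz(q,r["position"],.187))
cv2.imwrite("pics/s7.png",cv2.resize(S["img"][180:295,240:345],None,fx=5,fy=5)[:,:,::-1])
E
```

```text
rail 0.2921154
[256.76041253 253.35343118]
[256.32153914 259.39318885]
{'rect': [282.1, 231.6, 23.2, 87.0], 'confidence': 0.77}
{'rect': [288.0, 215.1, 18.4, 50.7], 'confidence': 0.42}
S 0.64 [ 0.457996   -0.14820441  0.187     ]
W 0.86 [ 0.46218715 -0.13999689  0.187     ]
```

View pics/s7.png

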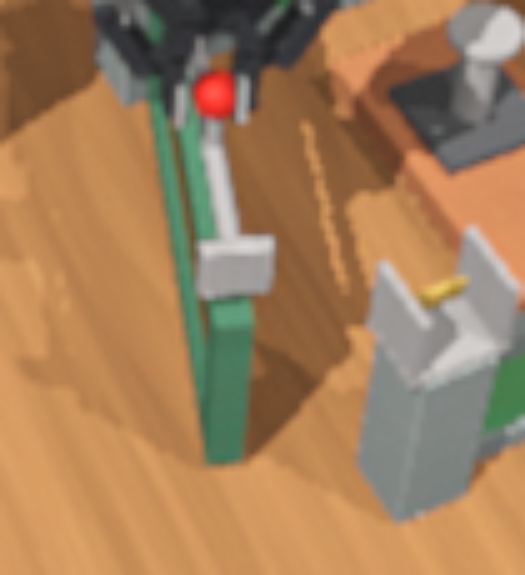

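The rail direction (0.292 rad now, −0.05 rad closed), the bolt end and the knob path all give about 0.34 rad, or about 100 mm at the free edge. The side crop shows the gate standing open with the knob gripped. The gate is at rest, so I'm handing in.

```bash
python3 -c "
from rig import bot
s=bot.get_state();print(s['t'],abs(s['joint_velocities']).max(),s['grasp_force']);print(bot.close_job())"
```

```text
13.475 0.001241288322165099 39.6473354101181
the job is handed in; nothing more can be done
None
```

I handed the job in at about 13.5 s: plunger pushed to its bottom, bolt lifted and drawn clear of the lip, and gate held open with the free edge about 100 mm out (about 0.34 rad by camera), knob still gripped at about 40 N; the jar, tin and hammer were never approached, and no verdict was returned.

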